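# Push the watered planters back against the console's ledge

## Task

The long trough planter and the round pot in its saucer were pulled forward on the hall console to be watered. Push them back along the top, so that the trough's whole long back side is flush against the fluted front of the raised ledge and the pot stands in line with it at its end, the saucer touching both the ledge and the trough. They are full of water: only push their sides, gently, with the fingers, never grasp, lift or tip them, and leave the plants and everything else on the console alone.

Things in the scene. Friction and masses are not known exactly. Their poses are not given: they have to be found in the camera images.
- ledge: Raised display ledge fixed along the back of the console: a solid dark wooden step 160 deep (x) x 920 long (y) x 45 high with a fluted upright front. Origin at the centre of its underside; x points away from the robot, square to the front, y along it to the left. It cannot be moved; its place and yaw (a few degrees) vary. Things over 40 tall standing on it keep 45 or more from its front edge.
- ledge_face (a point): Point at the foot of the ledge's upright front face, in the middle of its length, axes as the ledge's. The front face is the plane x = 0 of this frame (80 in front of the ledge's origin), touchable from the console top to 45 high.
- trough: Oblong grey trough planter, 100 (x) x 220 (y) x 70 high, straight sides, soil to the rim, about 0.9 kg (varies, with friction: slides under 3 to 8 N). Origin at the centre of its underside, y along its length; its +x side is the back. It starts 40 to 120 in front of the ledge, turned up to about 12 degrees from it, left or right of the pot.
- trough_back_left (a point): Bottom corner of the trough at its back (+x), left (+y) end.
- trough_back_right (a point): Bottom corner of the trough at its back (+x), right (-y) end.
- trough_plants: The three low rosette succulents fixed in the trough, spaced along its middle line, up to 40 above the rim (110 above the console) and within 27 of the middle line. Same origin and axes as the trough. Not to be touched.
- pot: Round bronze-coloured pot fast in its saucer, one piece of about 0.63 kg (varies; slides under 2 to 7 N). Saucer 110 in diameter, 18 high, upright rim; pot 76 in diameter at its foot, 95 at its rim, which is 82 above the console. Origin at the centre of the saucer's underside; its yaw means nothing. It starts 50 to 110 in front of the ledge, at least 80 beside the trough.
- cactus: The ball cactus in the pot, 54 in diameter, its top 124 above the console; same origin as the pot. Not to be touched.
- candle: Bystander: amber glass candle jar with brass lid, 54 in diameter, 68 high, on the console near the robot, about in front of the space between the planters. Origin at the centre of its underside.
- watering_can: Bystander: white watering can with thin spout and dark handle, 104 in diameter, about 120 high, on the console to the left. Origin at the centre of its underside.
- clothes_brush: Bystander: wooden clothes brush lying on its bristles, 150 x 45 x 43 high, on the console to the right. Origin at the centre of its underside.
- picture: Bystander: black framed picture, 130 wide, 160 high, standing on the ledge. Origin at the bottom centre of the frame.
- key_bowl: Bystander: white bowl, 104 in diameter, 38 high, on the ledge. Origin at the centre of its underside.
- small_pot: Bystander: small bronze pot with a succulent, 68 in diameter, about 100 high, on the ledge; it is not one of the two to be pushed. Origin at the centre of its underside.
- candlestick: Bystander: black candlestick, 68 in diameter at the foot, 112 high, on the console to the left, nearer the robot than the planters. Origin at the centre of its underside.
Things that resemble listed ones, but are neither listed nor needed, are in the scene too. Leave any blue look-alike of the trough alone.

How it is judged (in metres and radians):
At the end, for the whole second after the job is handed in: Both back corners of the trough are within 6 mm of the ledge's front face; the pot's saucer is within 7 mm of the ledge's face and within 8 mm of the trough's end; both stand upright on the console (within 3 degrees) and at rest (x of each of trough_back_left, trough_back_right in the frame of ledge_face above -0.006 m and x of pot in the frame of ledge_face above -0.062 m and y of pot in the frame of trough between -0.173 and 0.173 m and height (world z) of each of trough, pot below 0.005 m and angle between each of trough, pot's own z axis and vertical below 0.05 rad and linear speed of each of trough, pot below 0.01 m/s); the robot touches nothing.
It fails at once if the trough is lifted (12 mm) or tipped (9 degrees) (height (world z) of trough above 0.012 m or angle between trough's own z axis and vertical above 0.15 rad).
It fails at once if the pot is lifted (12 mm) or tipped (9 degrees) (height (world z) of pot above 0.012 m or angle between pot's own z axis and vertical above 0.15 rad).
It fails at once if a planter is shoved or knocked faster than 0.4 m/s (linear speed of any of trough, pot above 0.4 m/s).
It fails at once if the robot presses on the plants (over 2 N) (contact force between any of the arm, the fingers and trough_plants above 2 N or contact force between any of the arm, the fingers and cactus above 2 N).
It fails at once if a bystander is moved more than 20 mm (distance of any of candle, watering_can, clothes_brush, picture, key_bowl, small_pot, candlestick from where it was at the start of the episode above 0.02 m).
It also fails if it takes over 72 s, if anything falls off the work surface, if the arm or the gripper's body presses on something with over 40 N, if the wrist force passes 120 N, or if a joint passes its speed limit or range.

## Robot

A 6-joint arm with a two-finger parallel gripper is mounted at the origin on the work surface. World frame = base frame: x ahead of the robot, y to its left, z up, the work surface at z = 0. Lengths are in m, angles in degrees, forces in N, time in s.
With the tool pointing down it reaches from about 0.275 to 0.775 m from the base axis. Payload 14.6 kg.
Tool frame: the origin (TCP) lies between the finger pads; the fingertips stand 8 mm ahead of it and the grasp point (between the pads) lies 11 mm behind it; z points along the fingers, y is the line along which they close (so a half turn about z gives the same grasp; the last joint's range is limited). The gripper opens to 85 mm and grips with 20 to 120 N. Pads are 22 mm wide; open, the fingers measure 114 mm over their backs; the gripper's body (76 mm by 85 mm) begins 54 mm behind the grasp point. The pads swing forward as they close: fully open they stand 13 mm farther back than shut.
Start: joints at [-78.111, 15.075, -2.767, 72.158, 0, 81.102], TCP at [0.186, -0.491, 0.239] pointing down, gripper open.
Joint ranges: [-151.79, 151.79], [-50.71, 97.33], [-67.44, 78.34], [-121.81, 120.89], [-77.56, 73.72], [-180, 180]. Speed limits (degrees/s): [108.29, 108.29, 147.25, 159.86, 180, 180].

## Interface

Orientations are given as a 3x3 rotation matrix whose columns are the frame's x, y, z axes.
In Python, from plant import bot gives the robot as it stands. The module is installed in compiled form; this text tells all that it offers.
- The arm moves only by the tool send_rows, never from a script. Its argument "increments" is a list of rows, each an object of numbers: "gripper": the opening, from 0 (shut) to 1 (fully open); "dx", "dy", "dz": the shift along the tool's x, y, z in m; "wx", "wy", "wz": the turn, a rotation vector about the tool's x, y, z in degrees. In form: [{"gripper": .., "dx": .., "dy": .., "dz": .., "wx": .., "wy": .., "wz": ..}, ...]. A call has 1 to 10 rows; each row is the pose to reach, as a shift and turn from the pose commanded when the call began, along the tool's axes at that moment; what a row does not reach only later rows make up. A row lasts 1/12 s, in which the tool goes at most 41.7 mm and 7.16 degrees, less where a joint would pass 70% of its speed; a pose out of reach is approached as far as the arm can. A call with a gripper value outside its range is refused whole. The fingers move at their own pace and stop on an object; "force" is the grip in N (left out, the last holds). Time passes only in rows, so rows that repeat a pose let the fingers close. It gives the time, the measured TCP pose, the force, the opening and the grip force at its end, in the units of the state.
- bot.state(): the state, without advancing time (a new reading comes with each control period).
- bot.capture(name): name is "scene" or "top" or "wrist"; returns a dict with "frame" (480x640x3 uint8, red, green, blue), "depth" (480x640 float32, m along the optical axis (not along the pixel's ray), 0 where there is no reading), "vfov" (degrees; the focal length in pixels is half the picture's height over the tangent of half this angle, whatever the lens; pixels are square), "cx", "cy" (the principal point, pixels), "world_from_camera" (4x4, takes a point from camera to world coordinates); the wrist camera has in their place "hand_eye" (4x4, takes a point from camera to tool coordinates, whose origin is the TCP and whose axes are the flange's). Camera axes: x right, y down, z forward; pixel columns grow to the right and rows downward; lengths in m; the calibration is good to about 2 mm. A picture is of the moment at which its call begins: read the wrist's pose just before it.
- bot.finish_job(): hands the job in; it is judged then, once.
Trained networks look in a picture, given as the dict that the camera call returned (one of the last four; its "shot" number tells which), for a name from the list of things; names that differ only in an ending like _2 or _b are one class to them, and where a whole thing is asked for, a point or a joint stands for the part that bears it (a point fixed in the world has none). Each returns a list of dicts, best first, with "confidence" (0 to 1); they miss things now and then, are a little off and sometimes report something else, mostly with a low value. They report only what shows in the picture. A call takes as long as a camera call. They do not tell look-alikes from the thing itself.
- bot.trace(picture, query): "mask" (480x640 bool, what is visible of it) and "box" ([left, top, width, height] in pixels, round what is visible of it).
The state is a dict: "t": time; "joint_positions": joint angles; "dq": joint speeds; "effort": joint torques, N m; "tcp_pos": TCP position; "ee_rot": TCP orientation; "contact_force": force on the tool from outside, world axes, zero at the start; "torque": the same for the moment, N m; "gripper_width": finger opening in m; "finger_force": force on a finger pad.
Only numpy, scipy, OpenCV 4.12 (cv2) and the standard library are available. Lean on these libraries where they do the work, as an engineer would, in place of code of your own. Each camera call takes 0.05 s, during which the arm holds its last target. There are 200 camera calls.

## Working session

There is one attempt and no reset: what is moved stays moved. The work goes in short steps, Python scripts to look and compute and a tool call to move; the robot and the scene stay as the last step left them, time stands still between calls to the robot, and variables do not carry over. Pictures are saved under pics/ and viewed, at most 10 in all, crops included, and the job is handed in when it is done.

Besides the shell and the picture viewer there is one more tool, called after "Emit:" as name(argument=value, ...) on one line, values as JSON. send_rows: Moves the arm, as the interface text tells. Its arguments: {"type":"object","properties":{"increments":{"type":"array"},"force":{"type":"number"}},"required":["increments"]}

```bash
mkdir -p pics
cat > h.py <<'E'
import numpy as np, cv2
from plant import bot
def cloud(c):
    d=c["depth"]; f=240/np.tan(np.radians(c["vfov"])/2)
    v,u=np.mgrid[:480,:640]
    P=np.stack([(u-c["cx"])/f*d,(v-c["cy"])/f*d,d,np.ones_like(d)],-1)
    if "world_from_camera" in c: T=c["world_from_camera"]
    else:
        s=bot.state(); W=np.eye(4); W[:3,:3]=s["ee_rot"]; W[:3,3]=s["tcp_pos"]; T=W@c["hand_eye"]
    return (P@np.array(T).T)[...,:3], d>0
def save(c,n): cv2.imwrite("pics/"+n,cv2.cvtColor(c["frame"],cv2.COLOR_RGB2BGR))
E
python3 - <<'E'
from h import *
s=bot.state(); print(s)
for n in("top","scene"):
    c=bot.capture(n); save(c,n+".png"); P,ok=cloud(c); print(n,c["vfov"],np.round(c["world_from_camera"],3).tolist())
    for q in["ledge","trough","pot","cactus","candle","watering_can","clothes_brush","picture","candlestick"]:
        for r in bot.trace(c,q)[:3]:
            m=r["mask"]&ok; p=P[m]
            print(q,round(r["confidence"],2),r["box"],np.round(np.percentile(p,[2,50,98],axis=0),3).tolist() if len(p) else None)
E
```

```text
{'t': 0.0, 'joint_positions': array([-7.81110645e+01,  1.50990509e+01, -2.80430881e+00,  7.21579776e+01,
        3.07955919e-04,  8.11021490e+01]), 'dq': array([-0.03971746,  0.0212857 ,  0.14327879, -0.00416263,  0.04490178,
       -0.06310868]), 'effort': array([-4.97310277e-03, -6.37605572e+01,  3.84564829e+01,  1.35955028e-02,
       -4.20954402e-04,  4.18869308e-05]), 'tcp_pos': array([ 0.18626034, -0.49056248,  0.23881964]), 'ee_rot': array([[ 9.34907565e-01,  3.54891248e-01, -2.15287451e-04],
       [ 3.54891272e-01, -9.34906993e-01,  1.04868038e-03],
       [ 1.70893746e-04, -1.05682286e-03, -9.99999427e-01]]), 'contact_force': array([-0.21272666, -0.57061774, -0.02750515]), 'torque': array([-0.05477419, -0.02313426,  0.03310158]), 'finger_force': 0.0, 'gripper_width': 0.08545316869802991}
top 44.17554396188997 [[-0.015, -0.998, 0.067, 0.423], [-1.0, 0.016, 0.016, 0.005], [-0.017, -0.067, -0.998, 1.531], [0.0, 0.0, 0.0, 1.0]]
ledge 0.97 [140.7, 119.5, 364.5, 76.4] [[0.676, -0.423, 0.035], [0.744, 0.017, 0.047], [0.833, 0.462, 0.054]]
ledge 0.4 [253.2, 227.7, 24.0, 20.9] [[0.5
[... 2089 characters left out ...]
.17, 0.123]]
candle 0.73 [254.5, 219.7, 18.0, 29.1] [[0.358, -0.035, 0.002], [0.388, -0.023, 0.05], [0.405, 0.011, 0.069]]
watering_can 0.96 [359.8, 131.9, 52.1, 43.8] [[0.409, 0.466, 0.003], [0.526, 0.492, 0.065], [0.581, 0.557, 0.113]]
watering_can 0.6 [271.8, 174.8, 208.7, 280.0] [[0.682, -0.438, 0.007], [0.779, -0.249, 0.044], [0.841, 0.441, 0.047]]
clothes_brush 0.77 [153.6, 374.7, 80.1, 58.3] [[0.481, -0.525, -0.001], [0.563, -0.506, 0.041], [0.627, -0.479, 0.045]]
picture 0.77 [361.0, 245.3, 42.0, 94.5] [[0.757, -0.22, 0.048], [0.771, -0.17, 0.125], [0.812, -0.099, 0.205]]
candlestick 0.91 [334.8, 148.7, 19.1, 42.6] [[0.396, 0.33, -0.002], [0.432, 0.357, 0.014], [0.462, 0.392, 0.113]]
```

View pics/top.png

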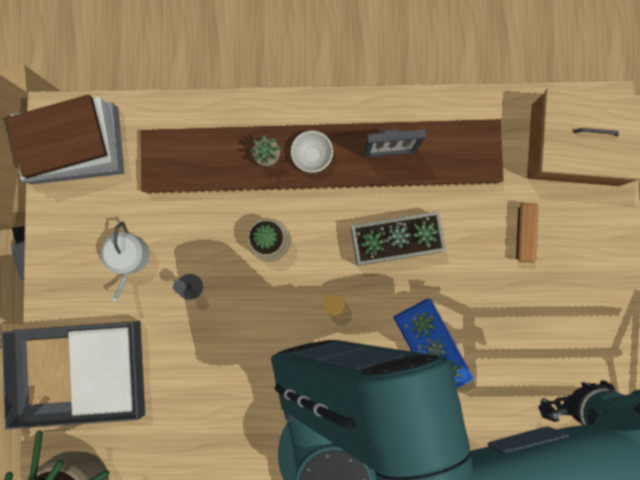

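View pics/scene.png

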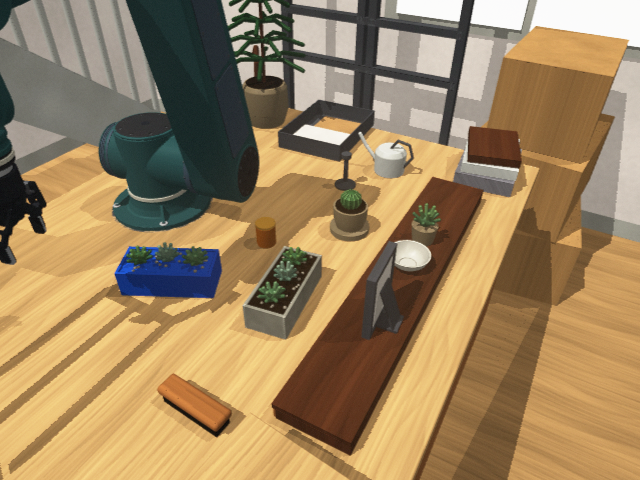

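```bash
cat > m.py <<'E'
from h import *
def measure():
    out={}
    c=bot.capture("top"); P,ok=cloud(c)
    X,Y,Z=P[...,0],P[...,1],P[...,2]
    # ledge front edge: per y-bin min x of z in 35..55mm
    m=ok&(Z>.03)&(Z<.06)&(X>.64)&(X<.9)&(abs(Y)<.42)
    ys=np.arange(-.41,.41,.01); e=[]
    for y in ys:
        k=m&(abs(Y-y)<.005)
        if k.sum()>3: e.append((y,np.sort(X[k])[1]))
    e=np.array(e); a=np.polyfit(e[:,0],e[:,1],1)
    for _ in range(5):
        r=e[:,1]-np.polyval(a,e[:,0]); k=abs(r-np.median(r))<.006; a=np.polyfit(e[k,0],e[k,1],1)
    out["ledge"]=(a,np.std(r[k]),k.sum())
    return out,c,P,ok
E
python3 - <<'E'
from m import *
o,c,P,ok=measure(); print(o)
for cam in("top","scene"):
    if cam=="scene": c=bot.capture("scene"); P,ok=cloud(c)
    X,Y,Z=P[...,0],P[...,1],P[...,2]
    t=ok&(Z>.055)&(Z<.08)&(X>.45)&(X<.65)&(Y<-.04)&(Y>-.32)
    r=cv2.minAreaRect((P[t][:,:2]*1000).astype(np.float32)); print(cam,"trough top",r,cv2.boxPoints(r).round(1).tolist(),np.median(Z[t]))
    p=ok&(Z>.07)&(Z<.095)&(X>.46)&(X<.64)&(Y>.06)&(Y<.25)
    print("pot rim",cv2.minEnclosingCircle((P[p][:,:2]*1000).astype(np.float32)))
    p=ok&(Z>.008)&(Z<.095)&(X>.46)&(X<.64)&(Y>.06)&(Y<.25)
    print("saucer",cv2.minEnclosingCircle((P[p][:,:2]*1000).astype(np.float32)))
E
```

```text
{'ledge': (array([-0.01034769,  0.67661397]), np.float64(0.00035935348525300046), np.int64(82))}
top trough top ((540.0731811523438, -170.01559448242188), (100.74703216552734, 221.38494873046875), 8.339853286743164) [[474.20001220703125, -67.80000305175781], [506.29998779296875, -286.79998779296875], [606.0, -272.20001220703125], [573.9000244140625, -53.20000076293945]] 0.0691218037652006
pot rim ((545.7202758789062, 155.7831573486328), 47.38731002807617)
saucer ((548.7700805664062, 155.5401153564453), 116.39025115966797)
scene trough top ((541.0991821289062, -168.86865234375), (101.81523895263672, 225.05038452148438), 8.630158424377441) [[473.8999938964844, -65.30000305175781], [507.70001220703125, -287.79998779296875], [608.2999877929688, -272.5], [574.5, -50.0]] 0.06580230556425082
pot rim ((546.828857421875, 152.85874938964844), 49.18422317504883)
saucer ((545.32958984375, 152.96023559570312), 57.33304977416992)
```

Top view: grey trough at px (398,240), pot at (268,238), candle at (334,305), and the blue look-alike at (433,342). Measured sizes agree with those given: the trough is 100x221 mm and the pot rim has radius 47 mm. The trough needs about a -7.8° turn and 73–103 mm of travel. I'll push low, with the tool tilted 30° so the gripper body stays behind the plants.

```bash
cat > g.py <<'E'
from h import *
from scipy.spatial.transform import Rotation as R
def plan(C,yaw,tilt,a):
    """C: front lower finger corner; yaw: push direction; returns increments from the present pose"""
    Rt=R.from_euler("z",yaw,degrees=True)*R.from_matrix(np.diag([1.,-1,-1]))*R.from_euler("y",tilt,degrees=True)
    M=Rt.as_matrix(); t=np.array(C)-a*M[:,2]-.011*M[:,0]
    s=bot.state(); R0=s["ee_rot"]
    return np.round(R0.T@(t-s["tcp_pos"]),4), np.round((R.from_matrix(R0).inv()*Rt).as_rotvec(degrees=True),2)
E
python3 - <<'E'
from g import *
print(plan([.45,-.15,.2],.6,30,-.005))
E
```

```text
(array([ 0.3609, -0.2275,  0.0491]), array([-5.28, 29.69, 19.72]))
```

Emit:
send_rows(increments=[{"gripper": 1, "dx": 0.361, "dy": -0.2275, "dz": 0.049, "wx": -5.3, "wy": 29.7, "wz": 19.7}, {"gripper": 1, "dx": 0.361, "dy": -0.2275, "dz": 0.049, "wx": -5.3, "wy": 29.7, "wz": 19.7}, {"gripper": 1, "dx": 0.361, "dy": -0.2275, "dz": 0.049, "wx": -5.3, "wy": 29.7, "wz": 19.7}, {"gripper": 1, "dx": 0.361, "dy": -0.2275, "dz": 0.049, "wx": -5.3, "wy": 29.7, "wz": 19.7}, {"gripper": 1, "dx": 0.361, "dy": -0.2275, "dz": 0.049, "wx": -5.3, "wy": 29.7, "wz": 19.7}, {"gripper": 1, "dx": 0.361, "dy": -0.2275, "dz": 0.049, "wx": -5.3, "wy": 29.7, "wz": 19.7}, {"gripper": 1, "dx": 0.361, "dy": -0.2275, "dz": 0.049, "wx": -5.3, "wy": 29.7, "wz": 19.7}, {"gripper": 1, "dx": 0.361, "dy": -0.2275, "dz": 0.049, "wx": -5.3, "wy": 29.7, "wz": 19.7}, {"gripper": 1, "dx": 0.361, "dy": -0.2275, "dz": 0.049, "wx": -5.3, "wy": 29.7, "wz": 19.7}, {"gripper": 1, "dx": 0.361, "dy": -0.2275, "dz": 0.049, "wx": -5.3, "wy": 29.7, "wz": 19.7}])

```text
t: 1.93
tcp_pos: [0.4297, -0.1674, 0.1932]
ee_rot: [[0.865, 0.01, 0.501], [0.009, -1.0, 0.004], [0.501, 0.001, -0.865]]
contact_force: [1.0, -1.5, -0.3]
gripper_width: 0.0856
finger_force: 0.0
```

Run:
```python
from g import *
print(plan([.45,-.15,.2],.6,30,-.005),plan([.45,-.15,.03],.6,30,-.005),bot.state()["t"])
```

```text
(array([ 0.0101, -0.0171,  0.0093]), array([ 0.05, -0.07,  0.02])) (array([-0.0751, -0.0173,  0.1564]), array([ 0.05, -0.07,  0.02])) 1.9333
```

Emit:
send_rows(increments=[{"gripper": 1, "dx": -0.02, "dy": -0.0173, "dz": 0.05}, {"gripper": 1, "dx": -0.04, "dy": -0.0173, "dz": 0.08}, {"gripper": 1, "dx": -0.055, "dy": -0.0173, "dz": 0.11}, {"gripper": 1, "dx": -0.065, "dy": -0.0173, "dz": 0.135}, {"gripper": 1, "dx": -0.075, "dy": -0.0173, "dz": 0.156}, {"gripper": 1, "dx": -0.075, "dy": -0.0173, "dz": 0.156}, {"gripper": 1, "dx": -0.075, "dy": -0.0173, "dz": 0.156}])

```text
invalid input
```

Run:
```python
from g import *
s=bot.state();print(s["tcp_pos"],s["contact_force"]);print(plan([.45,-.15,.03],.6,30,-.005),plan([.575,-.15,.03],.6,30,-.005))
c=bot.capture("scene"); cv2.imwrite("pics/s2.png",cv2.resize(cv2.cvtColor(c["frame"],cv2.COLOR_RGB2BGR)[160:400,120:440],None,fx=2,fy=2))
```

```text
[ 0.42972637 -0.16735206  0.19319041] [ 1.04046886 -1.50893606 -0.27914277]
(array([-0.0751, -0.0173,  0.1564]), array([ 0.05, -0.07,  0.02])) (array([ 0.0331, -0.016 ,  0.2191]), array([ 0.05, -0.07,  0.02]))
```

View pics/s2.png

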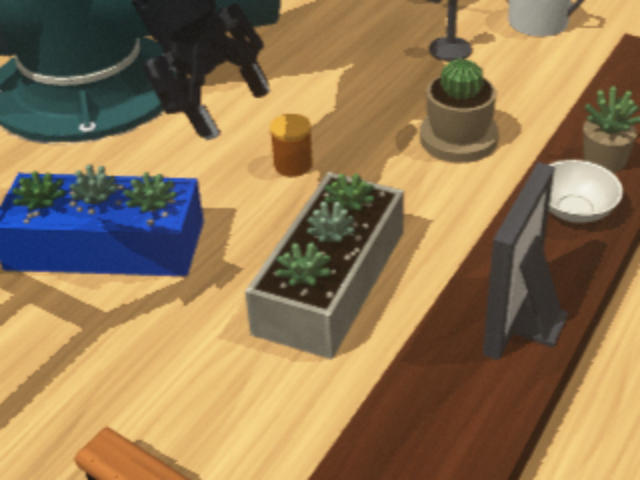

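The move was refused because every row field is needed. The picture shows the open, tilted gripper at px (205,90), clear of everything. I'll resend the move with full rows.

Emit:
send_rows(increments=[{"gripper": 1, "dx": -0.02, "dy": -0.0173, "dz": 0.04, "wx": 0, "wy": 0, "wz": 0}, {"gripper": 1, "dx": -0.035, "dy": -0.0173, "dz": 0.075, "wx": 0, "wy": 0, "wz": 0}, {"gripper": 1, "dx": -0.05, "dy": -0.0173, "dz": 0.105, "wx": 0, "wy": 0, "wz": 0}, {"gripper": 1, "dx": -0.065, "dy": -0.0173, "dz": 0.135, "wx": 0, "wy": 0, "wz": 0}, {"gripper": 1, "dx": -0.075, "dy": -0.0173, "dz": 0.156, "wx": 0, "wy": 0, "wz": 0}, {"gripper": 1, "dx": -0.075, "dy": -0.0173, "dz": 0.156, "wx": 0, "wy": 0, "wz": 0}, {"gripper": 1, "dx": -0.075, "dy": -0.0173, "dz": 0.156, "wx": 0, "wy": 0, "wz": 0}])

```text
t: 2.57
tcp_pos: [0.4413, -0.1513, 0.0196]
ee_rot: [[0.867, 0.011, 0.498], [0.009, -1.0, 0.007], [0.498, -0.002, -0.867]]
contact_force: [0.9, 0.1, 0.5]
gripper_width: 0.0854
finger_force: 0.0
```

Run:
```python
from g import *
s=bot.state();print(s["tcp_pos"],s["contact_force"],s["t"]);print(plan([.45,-.15,.03],.6,30,-.005),plan([.55,-.15,.03],.6,30,-.005))
```

```text
[ 0.44131002 -0.15125565  0.01963895] [0.86604494 0.05633703 0.48651978] 2.5667
(array([ 0.0017, -0.0012,  0.0004]), array([-0.1 ,  0.14, -0.02])) (array([ 0.0884, -0.0001,  0.0502]), array([-0.1 ,  0.14, -0.02]))
```

Emit:
send_rows(increments=[{"gripper": 1, "dx": 0.0088, "dy": 0, "dz": 0.005, "wx": 0, "wy": 0, "wz": 0}, {"gripper": 1, "dx": 0.0177, "dy": 0, "dz": 0.01, "wx": 0, "wy": 0, "wz": 0}, {"gripper": 1, "dx": 0.0265, "dy": 0, "dz": 0.015, "wx": 0, "wy": 0, "wz": 0}, {"gripper": 1, "dx": 0.0354, "dy": 0, "dz": 0.02, "wx": 0, "wy": 0, "wz": 0}, {"gripper": 1, "dx": 0.0442, "dy": 0, "dz": 0.025, "wx": 0, "wy": 0, "wz": 0}, {"gripper": 1, "dx": 0.053, "dy": 0, "dz": 0.03, "wx": 0, "wy": 0, "wz": 0}, {"gripper": 1, "dx": 0.0619, "dy": 0, "dz": 0.035, "wx": 0, "wy": 0, "wz": 0}, {"gripper": 1, "dx": 0.0707, "dy": 0, "dz": 0.04, "wx": 0, "wy": 0, "wz": 0}, {"gripper": 1, "dx": 0.0796, "dy": 0, "dz": 0.045, "wx": 0, "wy": 0, "wz": 0}, {"gripper": 1, "dx": 0.0884, "dy": 0, "dz": 0.05, "wx": 0, "wy": 0, "wz": 0}])

```text
t: 3.4
tcp_pos: [0.5445, -0.1504, 0.0215]
ee_rot: [[0.866, 0.011, 0.5], [0.01, -1.0, 0.005], [0.5, 0.001, -0.866]]
contact_force: [-5.0, -0.5, 0.4]
gripper_width: 0.0853
finger_force: 2.4
```

```bash
cat >> g.py <<'E'
def trough(P,ok,zr=(.060,.076)):
    X,Y,Z=P[...,0],P[...,1],P[...,2]
    t=ok&(Z>zr[0])&(Z<zr[1])&(X>.47)&(X<.71)&(Y<-.03)&(Y>-.32)
    n,l,st,ce=cv2.connectedComponentsWithStats(t.astype(np.uint8)); k=1+np.argmax(st[1:,4])
    r=cv2.minAreaRect((P[l==k][:,:2]*1000).astype(np.float32)); return [np.round(q,1) for q in r],cv2.boxPoints(r).round(1).tolist()
E
python3 - <<'E'
from g import *
s=bot.state();print(s["tcp_pos"],s["contact_force"],s["t"]);print(plan([.575,-.15,.03],.6,30,-.005))
for cam in("top","scene"):
    c=bot.capture(cam); print(trough(*cloud(c)))
    if cam=="scene": cv2.imwrite("pics/s3.png",cv2.resize(cv2.cvtColor(c["frame"],cv2.COLOR_RGB2BGR)[160:400,120:440],None,fx=2,fy=2))
E
```

```text
[ 0.54449737 -0.15041686  0.02145782] [-5.00753762 -0.50518975  0.38462107] 3.4
(array([ 0.0197, -0.0001,  0.0129]), array([0.01, 0.01, 0.04]))
([array([ 601.5, -175. ]), array([101. , 220.6]), np.float64(0.4)], [[550.2999877929688, -65.0], [551.7000122070312, -285.6000061035156], [652.7999877929688, -284.8999938964844], [651.2999877929688, -64.4000015258789]])
([array([ 604.9, -174.3]), array([101.8, 223.2]), np.float64(0.7)], [[552.7999877929688, -63.29999923706055], [555.2999877929688, -286.5], [657.0999755859375, -285.29998779296875], [654.5, -62.099998474121094]])
```

View pics/s3.png

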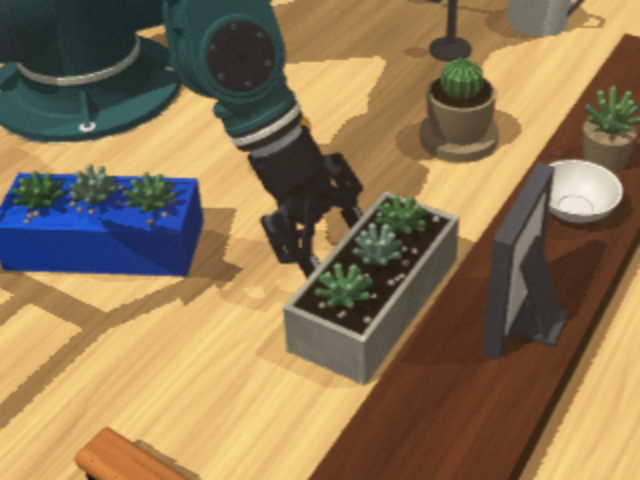

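The picture shows the trough now parallel to the ledge (px 290–460, 195–375), with both fingertips on its front side and about 25 mm to go.

Emit:
send_rows(increments=[{"gripper": 1, "dx": 0.0035, "dy": 0, "dz": 0.002, "wx": 0, "wy": 0, "wz": 0}, {"gripper": 1, "dx": 0.0069, "dy": 0, "dz": 0.004, "wx": 0, "wy": 0, "wz": 0}, {"gripper": 1, "dx": 0.0104, "dy": 0, "dz": 0.006, "wx": 0, "wy": 0, "wz": 0}, {"gripper": 1, "dx": 0.0139, "dy": 0, "dz": 0.008, "wx": 0, "wy": 0, "wz": 0}, {"gripper": 1, "dx": 0.0165, "dy": 0, "dz": 0.0095, "wx": 0, "wy": 0, "wz": 0}, {"gripper": 1, "dx": 0.0182, "dy": 0, "dz": 0.0105, "wx": 0, "wy": 0, "wz": 0}, {"gripper": 1, "dx": 0.0191, "dy": 0, "dz": 0.011, "wx": 0, "wy": 0, "wz": 0}, {"gripper": 1, "dx": 0.0199, "dy": 0, "dz": 0.0115, "wx": 0, "wy": 0, "wz": 0}])

```text
t: 4.17
tcp_pos: [0.5657, -0.1504, 0.0211]
ee_rot: [[0.867, 0.01, 0.499], [0.009, -1.0, 0.005], [0.499, 0.0, -0.867]]
contact_force: [-10.4, -0.5, 8.1]
gripper_width: 0.0856
finger_force: 5.4
```

Emit:
send_rows(increments=[{"gripper": 1, "dx": 0.0009, "dy": 0, "dz": 0.0005, "wx": 0, "wy": 0, "wz": 0}, {"gripper": 1, "dx": 0.0017, "dy": 0, "dz": 0.001, "wx": 0, "wy": 0, "wz": 0}])

```text
t: 4.33
tcp_pos: [0.5676, -0.1504, 0.0211]
ee_rot: [[0.867, 0.01, 0.499], [0.009, -1.0, 0.005], [0.499, 0.0, -0.867]]
contact_force: [-10.7, -0.7, 8.6]
gripper_width: 0.085
finger_force: 5.3
```

Emit:
send_rows(increments=[{"gripper": 1, "dx": 0.0009, "dy": 0, "dz": 0.0005, "wx": 0, "wy": 0, "wz": 0}, {"gripper": 1, "dx": 0.0017, "dy": 0, "dz": 0.001, "wx": 0, "wy": 0, "wz": 0}])

```text
t: 4.5
tcp_pos: [0.5696, -0.1504, 0.0211]
ee_rot: [[0.867, 0.01, 0.499], [0.009, -1.0, 0.005], [0.499, 0.0, -0.867]]
contact_force: [-10.8, -0.1, 9.1]
gripper_width: 0.0853
finger_force: 5.3
```

Run:
```python
from g import *
s=bot.state();print(s["tcp_pos"],s["contact_force"],s["t"])
for cam in("top","scene"):
    c=bot.capture(cam); print(trough(*cloud(c)))
```

```text
[ 0.56956962 -0.15037929  0.02107101] [-10.82310744  -0.10123669   9.07234316] 4.5
([array([ 626.3, -175.1]), array([101.2, 220.1]), np.float64(0.3)], [[575.0999755859375, -65.30000305175781], [576.2999877929688, -285.3999938964844], [677.5, -284.8999938964844], [676.2999877929688, -64.80000305175781]])
([array([ 627.8, -174.6]), array([101.8, 223. ]), np.float64(0.6)], [[575.7999877929688, -63.599998474121094], [578.0, -286.5], [679.7000122070312, -285.5], [677.5, -62.599998474121094]])
```

Emit:
send_rows(increments=[{"gripper": 1, "dx": 0.0009, "dy": 0, "dz": 0.0005, "wx": 0, "wy": 0, "wz": 0}, {"gripper": 1, "dx": 0.0017, "dy": 0, "dz": 0.001, "wx": 0, "wy": 0, "wz": 0}])

```text
t: 4.77
tcp_pos: [0.5715, -0.1504, 0.021]
ee_rot: [[0.867, 0.01, 0.499], [0.009, -1.0, 0.005], [0.499, 0.0, -0.867]]
contact_force: [-12.3, -0.7, 9.8]
gripper_width: 0.0849
finger_force: 6.8
```

Emit:
send_rows(increments=[{"gripper": 1, "dx": 0.0009, "dy": 0, "dz": 0.0005, "wx": 0, "wy": 0, "wz": 0}, {"gripper": 1, "dx": 0.0013, "dy": 0, "dz": 0.0008, "wx": 0, "wy": 0, "wz": 0}])

```text
t: 4.93
tcp_pos: [0.5719, -0.1504, 0.0206]
ee_rot: [[0.868, 0.009, 0.497], [0.008, -1.0, 0.004], [0.497, 0.001, -0.868]]
contact_force: [-27.0, -3.4, 20.2]
gripper_width: 0.0853
finger_force: 13.5
```

Emit:
send_rows(increments=[{"gripper": 1, "dx": -0.0026, "dy": 0, "dz": -0.0015, "wx": 0, "wy": 0, "wz": 0}, {"gripper": 1, "dx": -0.006, "dy": 0, "dz": -0.0035, "wx": 0, "wy": 0, "wz": 0}, {"gripper": 1, "dx": -0.013, "dy": 0, "dz": -0.0075, "wx": 0, "wy": 0, "wz": 0}, {"gripper": 0.45, "dx": -0.02, "dy": 0, "dz": -0.03, "wx": 0, "wy": 0, "wz": 0}, {"gripper": 0.45, "dx": -0.02, "dy": 0, "dz": -0.07, "wx": 0, "wy": 0, "wz": 0}, {"gripper": 0.45, "dx": -0.02, "dy": 0, "dz": -0.11, "wx": 0, "wy": 0, "wz": 0}, {"gripper": 0.45, "dx": -0.02, "dy": 0, "dz": -0.15, "wx": 0, "wy": 0, "wz": 0}, {"gripper": 0.45, "dx": -0.02, "dy": 0, "dz": -0.19, "wx": 0, "wy": 0, "wz": 0}, {"gripper": 0.45, "dx": -0.02, "dy": 0, "dz": -0.23, "wx": 0, "wy": 0, "wz": 0}, {"gripper": 0.45, "dx": -0.02, "dy": 0, "dz": -0.23, "wx": 0, "wy": 0, "wz": 0}])

```text
t: 5.77
tcp_pos: [0.4404, -0.1522, 0.2161]
ee_rot: [[0.863, 0.01, 0.505], [0.011, -1.0, 0.001], [0.505, 0.005, -0.863]]
contact_force: [1.0, -1.4, 1.7]
gripper_width: 0.0382
finger_force: 0.0
```

```bash
cat >> g.py <<'E'
def plan2(C,yaw,tilt,a,side=1):
    Rt=R.from_euler("z",yaw,degrees=True)*R.from_matrix(np.diag([1.,-1,-1]))*R.from_euler("y",tilt,degrees=True)
    M=Rt.as_matrix(); t=np.array(C)-a*M[:,2]-side*.011*M[:,0]
    s=bot.state(); R0=s["ee_rot"]
    return np.round(R0.T@(t-s["tcp_pos"]),4), np.round((R.from_matrix(R0).inv()*Rt).as_rotvec(degrees=True),2)
def pot(P,ok):
    X,Y,Z=P[...,0],P[...,1],P[...,2]
    o=[]
    for a,b in((.074,.09),(.011,.022)):
        p=ok&(Z>a)&(Z<b)&(X>.46)&(X<.68)&(Y>-.09)&(Y<.25)
        n,l,st,ce=cv2.connectedComponentsWithStats(p.astype(np.uint8)); k=1+np.argmax(st[1:,4])
        c,r=cv2.minEnclosingCircle((P[l==k][:,:2]*1000).astype(np.float32)); o.append((np.round(c,1),round(r,1),st[k,4]))
    return o
E
python3 - <<'E'
from g import *
s=bot.state();print(s["tcp_pos"],s["contact_force"],s["t"],s["joint_positions"],s["gripper_width"])
for cam in("top","scene"):
    c=bot.capture(cam); Q=cloud(c); print(trough(*Q)); print(pot(*Q))
print(plan2([.546,.25,.2],90.6,-30,.002,-1))
E
```

```text
[ 0.44036093 -0.15222158  0.21613391] [ 0.95529035 -1.43084416  1.71868277] 5.7667 [-40.86716488  -6.83392101 -38.97776337  34.05108251  19.32175208
 142.58830799] 0.03818842449166979
([array([ 628.8, -175.6]), array([102. , 221.2]), np.float64(0.2)], [[577.4000244140625, -65.19999694824219], [578.2000122070312, -286.3999938964844], [680.2000122070312, -286.0], [679.4000244140625, -64.80000305175781]])
[(array([545.6, 155.7]), 47.5, np.int32(713)), (array([545.2, 155.6]), 54.7, np.int32(208))]
([array([ 629.4, -173.7]), array([101.7, 224.3]), np.float64(0.5)], [[577.5999755859375, -62.0], [579.5, -286.29998779296875], [681.2000122070312, -285.3999938964844], [679.2000122070312, -61.099998474121094]])
[(array([546.7, 153.7]), 48.7, np.int32(392)), (array([546.1, 153.4]), 57.4, np.int32(329))]
(array([ 0.0866, -0.4118,  0.0669]), array([  0.25, -46.71, -93.49]))
```

Emit:
send_rows(increments=[{"gripper": 0.45, "dx": 0.0866, "dy": -0.412, "dz": 0.067, "wx": 0.25, "wy": -46.7, "wz": -93.5}, {"gripper": 0.45, "dx": 0.0866, "dy": -0.412, "dz": 0.067, "wx": 0.25, "wy": -46.7, "wz": -93.5}, {"gripper": 0.45, "dx": 0.0866, "dy": -0.412, "dz": 0.067, "wx": 0.25, "wy": -46.7, "wz": -93.5}, {"gripper": 0.45, "dx": 0.0866, "dy": -0.412, "dz": 0.067, "wx": 0.25, "wy": -46.7, "wz": -93.5}, {"gripper": 0.45, "dx": 0.0866, "dy": -0.412, "dz": 0.067, "wx": 0.25, "wy": -46.7, "wz": -93.5}, {"gripper": 0.45, "dx": 0.0866, "dy": -0.412, "dz": 0.067, "wx": 0.25, "wy": -46.7, "wz": -93.5}, {"gripper": 0.45, "dx": 0.0866, "dy": -0.412, "dz": 0.067, "wx": 0.25, "wy": -46.7, "wz": -93.5}, {"gripper": 0.45, "dx": 0.0866, "dy": -0.412, "dz": 0.067, "wx": 0.25, "wy": -46.7, "wz": -93.5}, {"gripper": 0.45, "dx": 0.0866, "dy": -0.412, "dz": 0.067, "wx": 0.25, "wy": -46.7, "wz": -93.5}, {"gripper": 0.45, "dx": 0.0866, "dy": -0.412, "dz": 0.067, "wx": 0.25, "wy": -46.7, "wz": -93.5}])

```text
t: 6.7
tcp_pos: [0.5313, 0.2064, 0.1955]
ee_rot: [[0.577, 0.811, 0.097], [0.807, -0.549, -0.218], [-0.123, 0.204, -0.971]]
contact_force: [2.9, -1.1, 0.7]
gripper_width: 0.0384
finger_force: 0.0
```

Run:
```python
from g import *
s=bot.state();print(s["joint_positions"])
print(plan2([.546,.25,.2],90.6,-30,.002,-1))
```

```text
[ 19.69770378  20.42153256  -2.9683699   65.56780926 -13.74787959
 144.41643287]
(array([ 0.052 , -0.0177, -0.011 ]), array([ -0.24, -18.42, -36.56]))
```

Emit:
send_rows(increments=[{"gripper": 0.45, "dx": 0.052, "dy": -0.0177, "dz": -0.011, "wx": -0.25, "wy": -18.4, "wz": -36.6}, {"gripper": 0.45, "dx": 0.052, "dy": -0.0177, "dz": -0.011, "wx": -0.25, "wy": -18.4, "wz": -36.6}, {"gripper": 0.45, "dx": 0.052, "dy": -0.0177, "dz": -0.011, "wx": -0.25, "wy": -18.4, "wz": -36.6}, {"gripper": 0.45, "dx": 0.052, "dy": -0.0177, "dz": -0.011, "wx": -0.25, "wy": -18.4, "wz": -36.6}, {"gripper": 0.45, "dx": 0.052, "dy": -0.0177, "dz": -0.011, "wx": -0.25, "wy": -18.4, "wz": -36.6}, {"gripper": 0.45, "dx": 0.052, "dy": -0.0177, "dz": -0.011, "wx": -0.25, "wy": -18.4, "wz": -36.6}, {"gripper": 0.45, "dx": 0.052, "dy": -0.0177, "dz": -0.011, "wx": -0.25, "wy": -18.4, "wz": -36.6}, {"gripper": 0.45, "dx": 0.052, "dy": -0.0177, "dz": -0.011, "wx": -0.25, "wy": -18.4, "wz": -36.6}])

```text
t: 7.37
tcp_pos: [0.5462, 0.2584, 0.196]
ee_rot: [[-0.002, 1.0, 0.004], [0.868, 0.004, -0.497], [-0.497, 0.002, -0.868]]
contact_force: [-0.2, -0.1, 0.9]
gripper_width: 0.0385
finger_force: 0.0
```

Run:
```python
from g import *
s=bot.state();print(s["joint_positions"])
print(plan2([.546,.25,.2],90.6,-30,.002,-1));print(plan2([.546,.25,.025],90.6,-30,.002,-1))
```

```text
[ 29.09556288  35.49678152  18.15968727  87.99175732 -25.84342413
 122.43341414]
(array([ 0.0017, -0.0003, -0.0012]), array([-0.07, -0.22, -0.38]))
(array([ 0.0886, -0.0007,  0.1507]), array([-0.07, -0.22, -0.38]))
```

Emit:
send_rows(increments=[{"gripper": 0.45, "dx": 0.018, "dy": 0, "dz": 0.03, "wx": 0, "wy": 0, "wz": 0}, {"gripper": 0.45, "dx": 0.036, "dy": 0, "dz": 0.06, "wx": 0, "wy": 0, "wz": 0}, {"gripper": 0.45, "dx": 0.052, "dy": 0, "dz": 0.09, "wx": 0, "wy": 0, "wz": 0}, {"gripper": 0.45, "dx": 0.069, "dy": 0, "dz": 0.12, "wx": 0, "wy": 0, "wz": 0}, {"gripper": 0.45, "dx": 0.08, "dy": 0, "dz": 0.138, "wx": 0, "wy": 0, "wz": 0}, {"gripper": 0.45, "dx": 0.0875, "dy": 0, "dz": 0.1515, "wx": 0, "wy": 0, "wz": 0}, {"gripper": 0.45, "dx": 0.0875, "dy": 0, "dz": 0.1515, "wx": 0, "wy": 0, "wz": 0}])

```text
t: 7.95
tcp_pos: [0.5455, 0.2574, 0.0203]
ee_rot: [[-0.002, 1.0, 0.002], [0.868, 0.002, -0.497], [-0.497, 0.001, -0.868]]
contact_force: [-0.2, -1.1, -0.7]
gripper_width: 0.0388
finger_force: 0.0
```

Emit:
send_rows(increments=[{"gripper": 0.45, "dx": 0.001, "dy": 0, "dz": 0.0017, "wx": 0, "wy": 0, "wz": 0}, {"gripper": 0.45, "dx": 0.002, "dy": 0, "dz": 0.0035, "wx": 0, "wy": 0, "wz": 0}, {"gripper": 0.45, "dx": 0.003, "dy": 0, "dz": 0.0052, "wx": 0, "wy": 0, "wz": 0}, {"gripper": 0.45, "dx": 0.004, "dy": 0, "dz": 0.007, "wx": 0, "wy": 0, "wz": 0}, {"gripper": 0.45, "dx": 0.004, "dy": 0, "dz": 0.007, "wx": 0, "wy": 0, "wz": 0}])

```text
t: 8.37
tcp_pos: [0.5471, 0.2586, 0.0155]
ee_rot: [[-0.003, 1.0, 0.006], [0.868, 0.005, -0.496], [-0.496, 0.004, -0.868]]
contact_force: [-0.0, 0.0, 0.2]
gripper_width: 0.0384
finger_force: 0.0
```

Run:
```python
from g import *
print(plan2([.546,.25,.015],90.6,-30,.002,-1))
c=bot.capture("scene"); cv2.imwrite("pics/s4.png",cv2.resize(cv2.cvtColor(c["frame"],cv2.COLOR_RGB2BGR)[120:300,260:500],None,fx=3,fy=3))
```

```text
(array([ 0.0038, -0.0012,  0.0027]), array([ 0.06, -0.25, -0.37]))
```

View pics/s4.png

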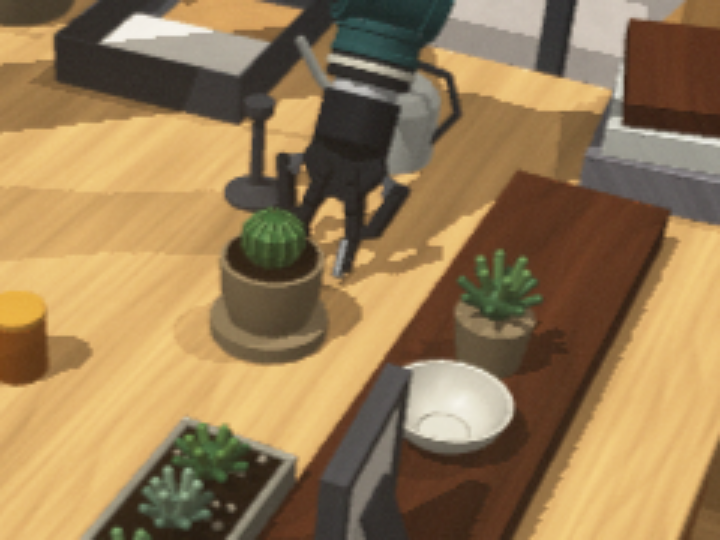

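The gripper is behind the pot at px (340,260), low and clear of the candlestick. I'll lower it a little more.

Emit:
send_rows(increments=[{"gripper": 0.45, "dx": 0.001, "dy": 0, "dz": 0.0017, "wx": 0, "wy": 0, "wz": 0}, {"gripper": 0.45, "dx": 0.0018, "dy": 0, "dz": 0.003, "wx": 0, "wy": 0, "wz": 0}, {"gripper": 0.45, "dx": 0.0018, "dy": 0, "dz": 0.003, "wx": 0, "wy": 0, "wz": 0}])

```text
t: 8.67
tcp_pos: [0.5468, 0.2586, 0.0114]
ee_rot: [[-0.003, 1.0, 0.005], [0.868, 0.006, -0.497], [-0.497, 0.003, -0.868]]
contact_force: [0.0, -0.0, 0.1]
gripper_width: 0.0383
finger_force: 0.0
```

Emit:
send_rows(increments=[{"gripper": 0.45, "dx": 0.0006, "dy": 0, "dz": 0.001, "wx": 0, "wy": 0, "wz": 0}, {"gripper": 0.45, "dx": 0.0009, "dy": 0, "dz": 0.0015, "wx": 0, "wy": 0, "wz": 0}])

```text
t: 8.83
tcp_pos: [0.5469, 0.2586, 0.0098]
ee_rot: [[-0.003, 1.0, 0.006], [0.868, 0.006, -0.497], [-0.497, 0.003, -0.868]]
contact_force: [-0.2, -0.1, 0.3]
gripper_width: 0.0384
finger_force: 0.2
```

Run:
```python
from g import *
s=bot.state(); print(s["tcp_pos"],s["contact_force"])
M=s["ee_rot"]; print("corner",s["tcp_pos"]+.002*M[:,2]-.011*M[:,0], "dir -y in tool",M.T@[0,-1,0])
```

```text
[0.54692891 0.25860464 0.00982135] [-0.24127473 -0.05692826  0.28765533]
corner [0.54697486 0.24806419 0.01354921] dir -y in tool [-0.86791687 -0.0055176   0.49667883]
```

Emit:
send_rows(increments=[{"gripper": 0.45, "dx": -0.0087, "dy": 0, "dz": 0.005, "wx": 0, "wy": 0, "wz": 0}, {"gripper": 0.45, "dx": -0.0174, "dy": 0, "dz": 0.0099, "wx": 0, "wy": 0, "wz": 0}, {"gripper": 0.45, "dx": -0.026, "dy": 0, "dz": 0.0149, "wx": 0, "wy": 0, "wz": 0}, {"gripper": 0.45, "dx": -0.033, "dy": 0, "dz": 0.0189, "wx": 0, "wy": 0, "wz": 0}, {"gripper": 0.45, "dx": -0.0399, "dy": 0, "dz": 0.0228, "wx": 0, "wy": 0, "wz": 0}, {"gripper": 0.45, "dx": -0.0469, "dy": 0, "dz": 0.0268, "wx": 0, "wy": 0, "wz": 0}, {"gripper": 0.45, "dx": -0.0538, "dy": 0, "dz": 0.0308, "wx": 0, "wy": 0, "wz": 0}, {"gripper": 0.45, "dx": -0.0608, "dy": 0, "dz": 0.0348, "wx": 0, "wy": 0, "wz": 0}, {"gripper": 0.45, "dx": -0.0694, "dy": 0, "dz": 0.0397, "wx": 0, "wy": 0, "wz": 0}, {"gripper": 0.45, "dx": -0.0781, "dy": 0, "dz": 0.0447, "wx": 0, "wy": 0, "wz": 0}])

```text
t: 9.67
tcp_pos: [0.5475, 0.1678, 0.01]
ee_rot: [[-0.003, 1.0, 0.006], [0.868, 0.006, -0.497], [-0.497, 0.004, -0.868]]
contact_force: [-0.4, 4.0, 0.9]
gripper_width: 0.0385
finger_force: 1.9
```

Run:
```python
from g import *
s=bot.state(); print(s["tcp_pos"],s["contact_force"],s["joint_positions"])
M=s["ee_rot"]; print("corner",s["tcp_pos"]+.002*M[:,2]-.011*M[:,0], "dir -y in tool",M.T@[0,-1,0])
for cam in("top","scene"):
    c=bot.capture(cam); Q=cloud(c); print(pot(*Q))
```

```text
[0.54752665 0.16784694 0.00998458] [-0.42067743  4.00891055  0.8781455 ] [ 21.7862954   37.76153262  -8.49172802  55.38389802 -27.59746536
 114.37662765]
corner [0.54757434 0.15730582 0.01371049] dir -y in tool [-0.86800853 -0.00577593  0.49651569]
[(array([549.7, 104.7]), 47.1, np.int32(719)), (array([525.7,  73.1]), 34.9, np.int32(85))]
[(array([551.3, 101.6]), 48.6, np.int32(422)), (array([551.2,  99.7]), 56.2, np.int32(354))]
```

Emit:
send_rows(increments=[{"gripper": 0.45, "dx": -0.0087, "dy": 0, "dz": 0.005, "wx": 0, "wy": 0, "wz": 0}, {"gripper": 0.45, "dx": -0.0182, "dy": 0, "dz": 0.0104, "wx": 0, "wy": 0, "wz": 0}, {"gripper": 0.45, "dx": -0.0278, "dy": 0, "dz": 0.0159, "wx": 0, "wy": 0, "wz": 0}, {"gripper": 0.45, "dx": -0.0373, "dy": 0, "dz": 0.0214, "wx": 0, "wy": 0, "wz": 0}, {"gripper": 0.45, "dx": -0.0469, "dy": 0, "dz": 0.0268, "wx": 0, "wy": 0, "wz": 0}, {"gripper": 0.45, "dx": -0.0564, "dy": 0, "dz": 0.0323, "wx": 0, "wy": 0, "wz": 0}, {"gripper": 0.45, "dx": -0.066, "dy": 0, "dz": 0.0377, "wx": 0, "wy": 0, "wz": 0}, {"gripper": 0.45, "dx": -0.0755, "dy": 0, "dz": 0.0432, "wx": 0, "wy": 0, "wz": 0}, {"gripper": 0.45, "dx": -0.0835, "dy": 0, "dz": 0.0478, "wx": 0, "wy": 0, "wz": 0}, {"gripper": 0.45, "dx": -0.0885, "dy": 0, "dz": 0.0506, "wx": 0, "wy": 0, "wz": 0}])

```text
t: 10.6
tcp_pos: [0.5478, 0.0653, 0.01]
ee_rot: [[-0.003, 1.0, 0.005], [0.868, 0.005, -0.497], [-0.497, 0.003, -0.868]]
contact_force: [1.0, 4.4, -0.7]
gripper_width: 0.0385
finger_force: 2.0
```

Run:
```python
from g import *
s=bot.state(); print(s["tcp_pos"],s["contact_force"],s["joint_positions"])
M=s["ee_rot"]; print("corner",s["tcp_pos"]+.002*M[:,2]-.011*M[:,0], "dir -y in tool",M.T@[0,-1,0])
for cam in("top","scene"):
    c=bot.capture(cam); Q=cloud(c); print(pot(*Q),trough(*Q)[0])
```

```text
[0.54783535 0.06531275 0.0100037 ] [ 1.02332757  4.36492171 -0.72397393] [ 12.39017909  33.52712108 -17.42271108  45.73034823 -29.09959062
 103.89741645]
corner [0.5478745  0.05477283 0.01373312] dir -y in tool [-0.8678451  -0.00480924  0.49681159]
[(array([550. ,   2.5]), 47.4, np.int32(726)), (array([542.5,   6.1]), 60.9, np.int32(178))] [array([ 628.6, -175.7]), array([101.9, 221.2]), np.float64(0.4)]
[(array([551.1,   0.8]), 48.4, np.int32(483)), (array([521.5, -22.5]), 37.5, np.int32(130))] [array([ 629.5, -174. ]), array([102.2, 225.8]), np.float64(0.2)]
```

Emit:
send_rows(increments=[{"gripper": 0.45, "dx": 0.0043, "dy": 0, "dz": -0.0025, "wx": 0, "wy": 0, "wz": 0}, {"gripper": 0.45, "dx": 0.013, "dy": 0, "dz": -0.0075, "wx": 0, "wy": 0, "wz": 0}, {"gripper": 0.6, "dx": 0.013, "dy": 0, "dz": -0.045, "wx": 0, "wy": 0, "wz": 0}, {"gripper": 0.6, "dx": 0.013, "dy": 0, "dz": -0.085, "wx": 0, "wy": 0, "wz": 0}, {"gripper": 0.6, "dx": 0.013, "dy": 0, "dz": -0.125, "wx": 0, "wy": 0, "wz": 0}, {"gripper": 0.6, "dx": 0.013, "dy": 0, "dz": -0.165, "wx": 0, "wy": 0, "wz": 0}, {"gripper": 0.6, "dx": 0.013, "dy": 0, "dz": -0.18, "wx": 0, "wy": 0, "wz": 0}, {"gripper": 0.6, "dx": 0.013, "dy": 0, "dz": -0.18, "wx": 0, "wy": 0, "wz": 0}])

```text
t: 11.37
tcp_pos: [0.548, 0.1707, 0.1628]
ee_rot: [[-0.003, 1.0, 0.011], [0.869, 0.008, -0.495], [-0.495, 0.008, -0.869]]
contact_force: [0.6, 0.6, -0.2]
gripper_width: 0.0512
finger_force: 0.0
```

Run:
```python
from g import *
s=bot.state(); print(s["tcp_pos"],s["contact_force"],s["t"])
for cam in("top","scene"):
    c=bot.capture(cam); Q=cloud(c); print(pot(*Q),trough(*Q)[0])
d=np.array([np.cos(np.pi/6),-.5,0]); p=np.array([.550,.0015,0])
for z in (.16,.02): print(plan2(p-.085*d+[0,0,z],150,-35,0,-1))
```

```text
[0.54795245 0.1706663  0.16282092] [ 0.60194708  0.59753832 -0.21049599] 11.3667
[(array([549.8,   1. ]), 47.5, np.int32(704)), (array([550.3,  -0.6]), 56.5, np.int32(189))] [array([ 628.2, -175.2]), array([101.7, 220.6]), np.float64(0.4)]
[(array([5.515e+02, 4.000e-01]), 48.6, np.int32(489)), (array([523.3, -25.6]), 38.0, np.int32(128))] [array([ 629.5, -174.3]), array([101.3, 223.5]), np.float64(0.4)]
(array([-0.1009, -0.0791,  0.064 ]), array([-31.78,  -4.63, -50.44]))
(array([-0.0314, -0.0796,  0.1855]), array([-31.78,  -4.63, -50.44]))
```

Emit:
send_rows(increments=[{"gripper": 0.6, "dx": -0.101, "dy": -0.079, "dz": 0.064, "wx": -31.8, "wy": -4.6, "wz": -50.4}, {"gripper": 0.6, "dx": -0.101, "dy": -0.079, "dz": 0.064, "wx": -31.8, "wy": -4.6, "wz": -50.4}, {"gripper": 0.6, "dx": -0.101, "dy": -0.079, "dz": 0.064, "wx": -31.8, "wy": -4.6, "wz": -50.4}, {"gripper": 0.6, "dx": -0.101, "dy": -0.079, "dz": 0.064, "wx": -31.8, "wy": -4.6, "wz": -50.4}, {"gripper": 0.6, "dx": -0.101, "dy": -0.079, "dz": 0.064, "wx": -31.8, "wy": -4.6, "wz": -50.4}, {"gripper": 0.6, "dx": -0.101, "dy": -0.079, "dz": 0.064, "wx": -31.8, "wy": -4.6, "wz": -50.4}, {"gripper": 0.6, "dx": -0.101, "dy": -0.079, "dz": 0.064, "wx": -31.8, "wy": -4.6, "wz": -50.4}, {"gripper": 0.6, "dx": -0.101, "dy": -0.079, "dz": 0.064, "wx": -31.8, "wy": -4.6, "wz": -50.4}, {"gripper": 0.6, "dx": -0.101, "dy": -0.079, "dz": 0.064, "wx": -31.8, "wy": -4.6, "wz": -50.4}, {"gripper": 0.6, "dx": -0.101, "dy": -0.079, "dz": 0.064, "wx": -31.8, "wy": -4.6, "wz": -50.4}])

```text
t: 12.3
tcp_pos: [0.4659, 0.0465, 0.1524]
ee_rot: [[-0.712, 0.497, 0.496], [0.406, 0.868, -0.286], [-0.572, -0.002, -0.82]]
contact_force: [-0.7, -0.3, 0.0]
gripper_width: 0.0513
finger_force: 0.0
```

Run:
```python
from g import *
s=bot.state(); print(s["joint_positions"])
d=np.array([np.cos(np.pi/6),-.5,0]); p=np.array([.550,.0005,0])
for z in (.16,.0145): print(plan2(p-.085*d+[0,0,z],150,-35,0,-1))
```

```text
[  7.61898702  -1.14396251 -48.78373376  13.43112088 -20.42431135
  32.05299628]
(array([-0.0022,  0.0021, -0.    ]), array([ 0.02, -0.1 ,  0.24]))
(array([0.081 , 0.0025, 0.1193]), array([ 0.02, -0.1 ,  0.24]))
```

Emit:
send_rows(increments=[{"gripper": 0.6, "dx": 0.02, "dy": 0, "dz": 0.0285, "wx": 0, "wy": 0, "wz": 0}, {"gripper": 0.6, "dx": 0.04, "dy": 0, "dz": 0.057, "wx": 0, "wy": 0, "wz": 0}, {"gripper": 0.6, "dx": 0.06, "dy": 0, "dz": 0.0855, "wx": 0, "wy": 0, "wz": 0}, {"gripper": 0.6, "dx": 0.074, "dy": 0, "dz": 0.106, "wx": 0, "wy": 0, "wz": 0}, {"gripper": 0.6, "dx": 0.08, "dy": 0, "dz": 0.115, "wx": 0, "wy": 0, "wz": 0}, {"gripper": 0.6, "dx": 0.081, "dy": 0, "dz": 0.1165, "wx": 0, "wy": 0, "wz": 0}, {"gripper": 0.6, "dx": 0.081, "dy": 0, "dz": 0.1165, "wx": 0, "wy": 0, "wz": 0}])

```text
t: 12.88
tcp_pos: [0.4683, 0.0471, 0.0108]
ee_rot: [[-0.709, 0.504, 0.493], [0.414, 0.864, -0.288], [-0.571, -0.001, -0.821]]
contact_force: [-0.2, 0.0, -0.5]
gripper_width: 0.051
finger_force: 0.0
```

Run:
```python
from g import *
s=bot.state(); print(s["joint_positions"]); M=s["ee_rot"]
print("corner",s["tcp_pos"]-.011*M[:,0])
d=np.array([np.cos(np.pi/6),-.5,0]); p=np.array([.550,.0005,0])
print(plan2(p-.085*d+[0,0,.0145],150,-35,0,-1))
print("tool dirs: x",M[0], "y",M[1])
c=bot.capture("scene"); cv2.imwrite("pics/s5.png",cv2.resize(cv2.cvtColor(c["frame"],cv2.COLOR_RGB2BGR)[160:340,220:460],None,fx=3,fy=3))
```

```text
[  7.76492332  16.65327314 -63.64188663 -18.98260723 -20.63154289
  32.69715464]
corner [0.47606046 0.04257026 0.01706506]
(array([0.0014, 0.0005, 0.0022]), array([-0.2 , -0.18, -0.2 ]))
tool dirs: x [-0.70924304  0.50417189  0.49273219] y [ 0.41351982  0.86360294 -0.28842904]
```

View pics/s5.png

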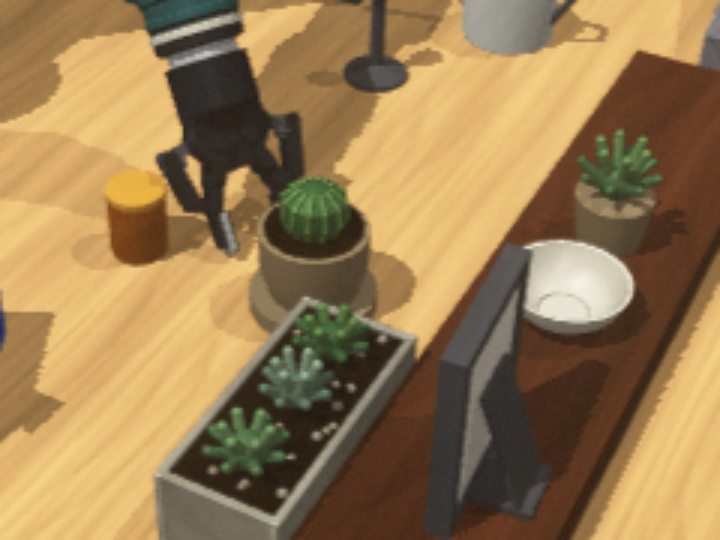

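The gripper stands clear of the candle (px 135,215), in front of and to the left of the pot. Next I lower it slightly and approach.

Emit:
send_rows(increments=[{"gripper": 0.6, "dx": 0.0014, "dy": 0, "dz": 0.0021, "wx": 0, "wy": 0, "wz": 0}, {"gripper": 0.6, "dx": -0.0076, "dy": 0, "dz": 0.0084, "wx": 0, "wy": 0, "wz": 0}, {"gripper": 0.6, "dx": -0.0158, "dy": 0, "dz": 0.0141, "wx": 0, "wy": 0, "wz": 0}, {"gripper": 0.6, "dx": -0.0215, "dy": 0, "dz": 0.0181, "wx": 0, "wy": 0, "wz": 0}, {"gripper": 0.6, "dx": -0.0256, "dy": 0, "dz": 0.021, "wx": 0, "wy": 0, "wz": 0}, {"gripper": 0.6, "dx": -0.0281, "dy": 0, "dz": 0.0228, "wx": 0, "wy": 0, "wz": 0}])

```text
t: 13.43
tcp_pos: [0.5011, 0.0289, 0.0099]
ee_rot: [[-0.708, 0.502, 0.497], [0.412, 0.865, -0.286], [-0.573, 0.002, -0.819]]
contact_force: [-5.4, 6.1, 6.4]
gripper_width: 0.0511
finger_force: 4.3
```

Run:
```python
from g import *
s=bot.state(); M=s["ee_rot"]
print(s["joint_positions"],"corner",s["tcp_pos"]-.011*M[:,0])
for cam in("top","scene"):
    c=bot.capture(cam); Q=cloud(c); print(pot(*Q),trough(*Q)[0])
for v in ([.0712,-.0103,0],[.05,-.0075,0]): print(M.T@v)
```

```text
[  4.24854717  18.26936818 -61.0425804  -19.36431788 -18.80762826
  29.30467286] corner [0.50886043 0.02440485 0.01622708]
[(array([552.8,  -1.6]), 47.4, np.int32(712)), (array([543.1,  -5.7]), 59.9, np.int32(209))] [array([ 628.1, -175.5]), array([101.5, 220.9]), np.float64(0.1)]
[(array([554.4,  -3.3]), 48.0, np.int32(495)), (array([510.5, -26.9]), 47.6, np.int32(148))] [array([ 629.8, -174.4]), array([101.8, 222.3]), np.float64(0.3)]
[-0.05467048  0.02681429  0.03831008]
[-0.03850213  0.01859943  0.02697957]
```

Emit:
send_rows(increments=[{"gripper": 0.6, "dx": -0.0035, "dy": 0.0024, "dz": 0.0042, "wx": 0, "wy": 0, "wz": 0}, {"gripper": 0.6, "dx": -0.0078, "dy": 0.0048, "dz": 0.0073, "wx": 0, "wy": 0, "wz": 0}, {"gripper": 0.6, "dx": -0.0122, "dy": 0.0072, "dz": 0.0103, "wx": 0, "wy": 0, "wz": 0}, {"gripper": 0.6, "dx": -0.0165, "dy": 0.0096, "dz": 0.0134, "wx": 0, "wy": 0, "wz": 0}, {"gripper": 0.6, "dx": -0.0209, "dy": 0.012, "dz": 0.0164, "wx": 0, "wy": 0, "wz": 0}])

```text
t: 13.95
tcp_pos: [0.5277, 0.0256, 0.008]
ee_rot: [[-0.709, 0.503, 0.494], [0.411, 0.865, -0.289], [-0.572, -0.002, -0.82]]
contact_force: [-17.6, 2.9, 18.4]
gripper_width: 0.0516
finger_force: 10.9
```

Run:
```python
from g import *
s=bot.state(); M=s["ee_rot"]
print("corner",s["tcp_pos"]-.011*M[:,0])
for cam in("top","scene"):
    c=bot.capture(cam); Q=cloud(c); print(pot(*Q)[0],trough(*Q)[0])
for v in ([.03,0,0],[0,-.01,0]): print(M.T@v)
```

```text
corner [0.5355425  0.0210565  0.01433242]
(array([578.4,  -6.7]), 47.2, np.int32(707)) [array([ 628.3, -175.4]), array([101.4, 221.2]), np.float64(0.4)]
(array([579.6,  -7.2]), 49.1, np.int32(509)) [array([ 629.2, -174.6]), array([102.3, 223.1]), np.float64(0.6)]
[-0.02128328  0.01507636  0.01482313]
[-0.00411268 -0.00864549  0.00288814]
```

Emit:
send_rows(increments=[{"gripper": 0.6, "dx": -0.0042, "dy": 0.0027, "dz": 0.0023, "wx": 0, "wy": 0, "wz": 0}, {"gripper": 0.6, "dx": -0.008, "dy": 0.0055, "dz": 0.005, "wx": 0, "wy": 0, "wz": 0}, {"gripper": 0.6, "dx": -0.0119, "dy": 0.0082, "dz": 0.0077, "wx": 0, "wy": 0, "wz": 0}, {"gripper": 0.6, "dx": -0.0157, "dy": 0.0109, "dz": 0.0103, "wx": 0, "wy": 0, "wz": 0}, {"gripper": 0.6, "dx": -0.0196, "dy": 0.0136, "dz": 0.013, "wx": 0, "wy": 0, "wz": 0}, {"gripper": 0.6, "dx": -0.0235, "dy": 0.0164, "dz": 0.0157, "wx": 0, "wy": 0, "wz": 0}])

```text
t: 14.55
tcp_pos: [0.5621, 0.0262, 0.0086]
ee_rot: [[-0.709, 0.502, 0.496], [0.412, 0.865, -0.287], [-0.573, 0.0, -0.82]]
contact_force: [-2.8, -0.4, -1.9]
gripper_width: 0.0514
finger_force: 1.2
```

Run:
```python
from g import *
s=bot.state(); M=s["ee_rot"]
print("corner",s["tcp_pos"]-.011*M[:,0])
for cam in("top","scene"):
    c=bot.capture(cam); Q=cloud(c); print(pot(*Q)[0],trough(*Q)[0])
for v in ([.01,0,0],[0,-.01,0]): print(M.T@v)
```

```text
corner [0.56987927 0.02164399 0.01490947]
(array([612.8,  -8.4]), 47.4, np.int32(714)) [array([ 628.2, -175.3]), array([101.3, 220.8]), np.float64(0.2)]
(array([615.5,  -9.1]), 49.5, np.int32(519)) [array([ 629.3, -158.2]), array([102.2, 255.9]), np.float64(0.4)]
[-0.00708913  0.00501838  0.00495581]
[-0.00411598 -0.00864961  0.00287104]
```

Emit:
send_rows(increments=[{"gripper": 0.6, "dx": -0.0014, "dy": 0.001, "dz": 0.001, "wx": 0, "wy": 0, "wz": 0}, {"gripper": 0.6, "dx": -0.0028, "dy": 0.002, "dz": 0.002, "wx": 0, "wy": 0, "wz": 0}, {"gripper": 0.6, "dx": -0.004, "dy": 0.0025, "dz": 0.0029, "wx": 0, "wy": 0, "wz": 0}, {"gripper": 0.6, "dx": -0.005, "dy": 0.003, "dz": 0.0036, "wx": 0, "wy": 0, "wz": 0}])

```text
t: 14.98
tcp_pos: [0.5683, 0.0257, 0.0086]
ee_rot: [[-0.709, 0.502, 0.496], [0.411, 0.865, -0.287], [-0.573, 0.0, -0.82]]
contact_force: [-6.6, 0.8, 3.7]
gripper_width: 0.0508
finger_force: 3.3
```

Emit:
send_rows(increments=[{"gripper": 0.6, "dx": -0.0006, "dy": 0.0003, "dz": 0.0004, "wx": 0, "wy": 0, "wz": 0}, {"gripper": 0.6, "dx": -0.0011, "dy": 0.0005, "dz": 0.0007, "wx": 0, "wy": 0, "wz": 0}])

```text
t: 15.15
tcp_pos: [0.5696, 0.0255, 0.0087]
ee_rot: [[-0.709, 0.502, 0.496], [0.411, 0.865, -0.287], [-0.573, 0.0, -0.82]]
contact_force: [-5.7, 0.6, 3.0]
gripper_width: 0.0513
finger_force: 3.0
```

Run:
```python
from g import *
s=bot.state(); M=s["ee_rot"]
print("corner",s["tcp_pos"]-.011*M[:,0])
for cam in("top","scene"):
    c=bot.capture(cam); Q=cloud(c); print(pot(*Q)[0],trough(*Q)[0])
```

```text
corner [0.57741841 0.02096414 0.01499996]
(array([620.3,  -8.6]), 47.7, np.int32(697)) [array([ 628.4, -175.5]), array([101.8, 221.3]), np.float64(0.2)]
(array([622.4,  -9. ]), 49.3, np.int32(524)) [array([ 629.5, -158.5]), array([101.6, 255.3]), np.float64(0.8)]
```

Emit:
send_rows(increments=[{"gripper": 0.6, "dx": -0.0008, "dy": -0.0002, "dz": 0.0006, "wx": 0, "wy": 0, "wz": 0}, {"gripper": 0.6, "dx": -0.0017, "dy": -0.0005, "dz": 0.0012, "wx": 0, "wy": 0, "wz": 0}])

```text
t: 15.42
tcp_pos: [0.5712, 0.0242, 0.0087]
ee_rot: [[-0.709, 0.501, 0.496], [0.411, 0.865, -0.287], [-0.573, 0.0, -0.82]]
contact_force: [-6.7, 3.0, 3.6]
gripper_width: 0.052
finger_force: 3.8
```

Emit:
send_rows(increments=[{"gripper": 0.6, "dx": -0.0008, "dy": -0.0002, "dz": 0.0006, "wx": 0, "wy": 0, "wz": 0}, {"gripper": 0.6, "dx": -0.0012, "dy": -0.0004, "dz": 0.0008, "wx": 0, "wy": 0, "wz": 0}])

```text
t: 15.58
tcp_pos: [0.5716, 0.0235, 0.0084]
ee_rot: [[-0.71, 0.501, 0.495], [0.411, 0.865, -0.286], [-0.572, 0.0, -0.82]]
contact_force: [-11.9, 8.6, 9.8]
gripper_width: 0.051
finger_force: 7.2
```

Run:
```python
from g import *
for cam in("top","scene"):
    c=bot.capture(cam); Q=cloud(c); print(pot(*Q)[0],trough(*Q)[0])
```

```text
(array([622.2,  -9.7]), 47.5, np.int32(711)) [array([ 628.1, -175.3]), array([101.4, 220.4]), np.float64(0.4)]
(array([623.7, -10.4]), 48.7, np.int32(523)) [array([ 629.3, -158.9]), array([101.5, 254.8]), np.float64(0.6)]
```

Emit:
send_rows(increments=[{"gripper": 0.6, "dx": 0.0025, "dy": 0, "dz": -0.0017, "wx": 0, "wy": 0, "wz": 0}, {"gripper": 0.6, "dx": 0.0082, "dy": 0, "dz": -0.0057, "wx": 0, "wy": 0, "wz": 0}, {"gripper": 0.6, "dx": 0.0164, "dy": 0, "dz": -0.0115, "wx": 0, "wy": 0, "wz": 0}, {"gripper": 0.6, "dx": 0.0164, "dy": 0, "dz": -0.05, "wx": 0, "wy": 0, "wz": 0}, {"gripper": 0.6, "dx": 0.0164, "dy": 0, "dz": -0.09, "wx": 0, "wy": 0, "wz": 0}, {"gripper": 0.6, "dx": 0.0164, "dy": 0, "dz": -0.13, "wx": 0, "wy": 0, "wz": 0}, {"gripper": 0.6, "dx": 0.0164, "dy": 0, "dz": -0.16, "wx": 0, "wy": 0, "wz": 0}, {"gripper": 0.6, "dx": 0.0164, "dy": 0, "dz": -0.16, "wx": 0, "wy": 0, "wz": 0}])

```text
t: 16.35
tcp_pos: [0.4806, 0.0774, 0.135]
ee_rot: [[-0.706, 0.5, 0.501], [0.411, 0.866, -0.285], [-0.577, 0.005, -0.817]]
contact_force: [1.4, 0.2, 0.6]
gripper_width: 0.0514
finger_force: 0.0
```

Run:
```python
from m import *
from g import *
o,c,P,ok=measure(); print(o["ledge"]); print(pot(P,ok),trough(P,ok))
c=bot.capture("scene"); cv2.imwrite("pics/s6.png",cv2.resize(cv2.cvtColor(c["frame"],cv2.COLOR_RGB2BGR)[160:360,200:466],None,fx=3,fy=3))
```

```text
(array([-0.01416111,  0.67794934]), np.float64(0.001988544535962666), np.int64(80))
[(array([621.5,  -9.5]), 47.6, np.int32(706)), (array([596.8,  11.7]), 42.8, np.int32(126))] ([array([ 628.1, -175.3]), array([101.3, 221. ]), np.float64(0.7)], [[576.0999755859375, -65.4000015258789], [578.7999877929688, -286.3999938964844], [680.0, -285.1000061035156], [677.4000244140625, -64.19999694824219]])
```

View pics/s6.png

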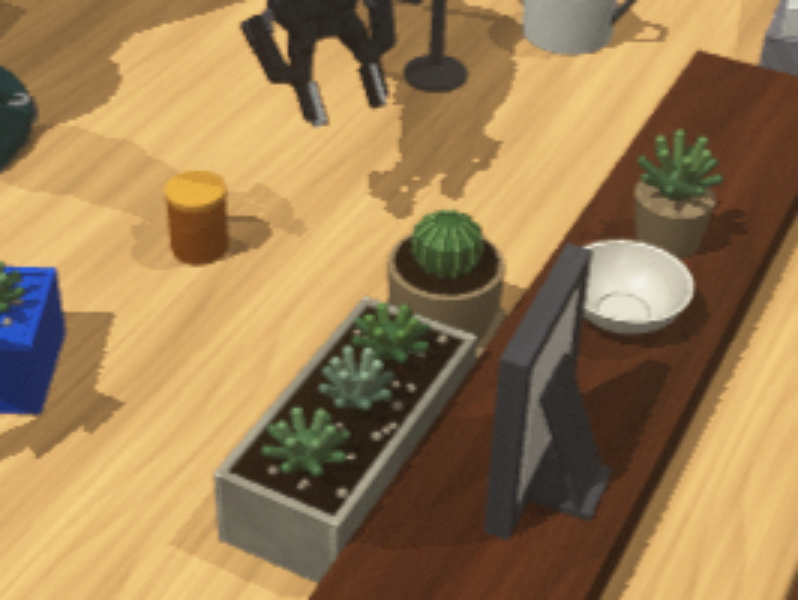

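The picture shows the trough flush on the ledge (edge px 475,335 to 330,580), with the pot (445,280) at its end against both. The gripper is clear of everything.

```bash
python3 -c "
from plant import bot
print(bot.finish_job())"
```

```text
the job is handed in; nothing more can be done
None
```

I've handed the job in: the trough is pushed flush against the ledge, and the pot stands at its left end with its saucer touching both, within the few millimetres the cameras can resolve. No verdict came back from the hand-in.

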